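# Wind up the receiver and hold a crystal blank in the light

### The arm

A 7-joint arm with a two-finger parallel gripper is mounted at the origin on the work surface. World frame = base frame: x ahead of the robot, y to its left, z up, the work surface at z = 0. Lengths are in mm, angles in rad, forces in N, time in s.
With the tool pointing down it reaches from about 400 to 875 mm from the base axis. Payload 6.5 kg.
Tool frame: the origin (TCP) lies between the finger pads; the fingertips stand 19 mm ahead of it and the grasp point (between the pads) is the TCP; z points along the fingers, y is the line along which they close (so a half turn about z gives the same grasp; the last joint's range is limited). The gripper opens to 88 mm and grips with 3 to 60 N. Pads are 18 mm wide; open, the fingers measure 123 mm over their backs; the gripper's body (75 mm by 187 mm) begins 45 mm behind the grasp point.
Start: joints at [1.098, 0.536, -0.004, 1.538, 0.003, 1.067, -0.071], TCP at [257.183, -596.948, 257.716] pointing down, gripper open.
Joint ranges: [-2.7, 2.7], [-0.37, 2.16], [-1.27, 1.26], [0.24, 2.4], [-1.31, 4.45], [0.19, 1.91], [-2.76, 2.76]. Speed limits (rad/s): [2.39, 2.39, 3.14, 3.14, 3.14, 3.14, 3.14].

### API

Orientations are given as a rotation vector (axis times angle).
In Python, from station import robot gives the robot as it stands.
- The arm moves only by the tool send_rows, never from a script. Its argument "plan" is a list of rows, each a list of 5 numbers: the shift along the world's x, y, z in m, then the turn about the world's z in degrees, then the opening in per cent of the stroke, from 0 (shut) to 100 (fully open). A call has 1 to 20 rows; each row is the pose to reach, as a shift and turn from the pose commanded when the call began; what a row does not reach only later rows make up. A row lasts 1/10 s, in which the tool goes at most 50 mm and 8.59 degrees, less where a joint would pass 70% of its speed; a pose out of reach is approached as far as the arm can. A call with a gripper value outside its range is refused whole. The fingers move at their own pace and stop on an object; the grip force is fixed at half the most. Time passes only in rows, so rows that repeat a pose let the fingers close. It gives the time, the measured TCP pose, the force, the opening and the grip force at its end, in the units of the state.
- robot.get_state(): the state, without advancing time (a new reading comes with each control period).
- robot.read_camera(name): name is "side" or "top"; returns the picture (384x512x3 uint8, red, green, blue); there is no depth.
- robot.camera_info(name): a dict with "camera_matrix" (3x3 intrinsics, pixels), "cam_to_world" (4x4, takes a point from camera to world coordinates). Camera axes: x right, y up, looking along -z (the intrinsics and any distortion apply to the point x, -y, -z); pixel columns grow to the right and rows downward; lengths in mm; the calibration is good to about 2 mm. A picture is of the moment at which its call begins. camera_info takes no time and is no camera call.
- robot.finish_job(): hands the job in; it is judged then, once.
Trained networks look in the newest picture that a camera, given by its name, has taken for a name from the list of things; names that differ only in an ending like _2 or _b are one class to them, and where a whole thing is asked for, a point or a joint stands for the part that bears it (a point fixed in the world has none). Each returns a list of dicts, best first, with "confidence" (0 to 1); they miss things now and then, are a little off and sometimes report something else, mostly with a low value. They report only what shows in the picture. A call takes as long as a camera call. They do not tell look-alikes from the thing itself.
- robot.silhouettes(camera, query): "region" (384x512 bool, what is visible of it) and "box" ([left, top, width, height] in pixels, round what is visible of it).
- robot.landmark_of(camera, query): "uv" ([column, row] in pixels: a listed point, or the origin of a listed thing).
The state is a dict: "t": time; "joints": joint angles; "qd": joint speeds; "joint_torque": joint torques, N m; "tcp_pos": TCP position; "tool_rot": TCP orientation; "force": force on the tool from outside, world axes, zero at the start; "torque": the same for the moment, N m; "grip_width": finger opening in mm; "gripper_force": force on a finger pad.
Only numpy, scipy, OpenCV 4.12 (cv2) and the standard library are available. Lean on these libraries where they do the work, as an engineer would, in place of code of your own. Each camera call takes 0.05 s, during which the arm holds its last target. There are 200 camera calls.

### The job

First wind the light bench's handwheel clockwise until the receiver carriage touches its stop. Then take the taller crystal blank out of the stand, gripping it by its narrow frosted faces only and never touching the clear ones, and hold it still and upright in the light path, centred midway between lamp and receiver with a clear face square to the light. Finish while holding it there, with the carriage still at its stop, and leave the other blank and everything else on the table where it is.

Things in the scene. Friction and masses are not known exactly. Their poses are not given: they have to be found in the camera images.
- bench: Fixed light bench (transmission tester): flat grey base 385 mm long, 90 mm wide, 20 mm high, a black lamp head at one end (top 110 mm above the table) and a handwheel at the other. Origin: on the table, under the middle of the measuring gap. Its x axis runs level along the base and along the light, from the lamp towards the receiver and handwheel; z is up. The lamp's face is at x = -30 mm. The base runs from x = -120 to +265 mm, the handwheel's axis is at x = +215 mm.
- light_path (a point): The point on the light's axis where the sample belongs: above the bench's origin, 85 mm above the table, 30 mm from the lamp's face; with the carriage at its stop it is midway in the 60 mm gap between lamp face and receiver face. Axes as the bench: x along the light.
- carriage (a joint): Position of the receiver carriage (aluminium foot with a black tube, top 105 mm above the table) on its slide, in m: 0 fully withdrawn, 0.045 when its foot touches the fixed steel stop; it grows towards the lamp. It only moves when the handwheel is turned and stays where it is left.
- wheel (a joint): Angle of the handwheel in rad, 0 to 9.0; grows clockwise seen from above. Each rad moves the carriage 5 mm towards the lamp, so the carriage meets the stop at 9.0. At 0 the crank handle lies from the wheel's axis along the bench's +x. The wheel is flat, level, 98 mm wide, its top 68 mm above the table; it turns easily (about 1 N at the handle) and stays where it is left.
- wheel_hub (a point): Point on the handwheel's upright axis, at the height of the middle of the crank handle (95 mm above the table).
- crank_grip (a point): Middle of the crank handle, 95 mm above the table: an upright black cylinder 16 mm thick, from 70 to 112 mm above the table, 38 mm from the wheel's axis; it spins freely on its pin.
- blank: The taller of the two sapphire crystal blanks, about 57 g: an upright block 50 mm high, 24 mm wide along its y and 12 mm thick along its x. The two broad faces (looking along its +x and -x) are polished clear windows; the narrow side faces (looking along +y and -y), top and underside are ground frosted white. Origin: centre of its underside; z up. It stands in a well of the stand, underside 10 mm above the table, top 60 mm.
- blank_mid (a point): Centre of the taller blank, 25 mm above its underside; axes as the blank.
- blank_window: The clear polished part of the taller blank, which must not be touched: 16 mm wide and 46 mm high on both broad faces, framed by 4 mm of frosted material at the sides. Same origin and axes as the blank.
- short_blank: The other blank, alike but only 32 mm high (top 42 mm above the table); it stays in the stand.
- stand: Fixed wooden stand, 120 mm long (x) by 56 mm (y), 22 mm high, with two wells 12 mm deep (14 by 26 mm) at x = -30 and +30 mm, each holding one blank upright with its clear faces looking along the stand's x. Origin: centre of its underside, on the table.
- dish: Bystander: open turquoise plastic parts dish, 90 mm wide, 16 mm high.
- dome: Bystander: clear glass dust dome with a knob, 80 mm wide, 72 mm high.
- loupe: Bystander: black eye loupe standing on end, 34 mm wide, 30 mm high.
- jar: Bystander: small amber jar with white lid, 40 mm wide, 45 mm high.
- screwdriver: Bystander: screwdriver lying flat, 130 mm long.
- blower: Bystander: grey rubber-look dust bulb with a green nozzle, 135 mm long, 66 mm high.
Mind the look-alikes: they are no part of the job. What is shaped like the blank but orange, purple or yellow is not meant.

How it is judged (in metres and radians):
On the way, in this order (a step that is already met when the one before it is completed fails the run):
1. the receiver carriage is wound to its stop (value of joint carriage above 0.0435 m), for 0.2 s.
2. the taller blank is gripped and lifted clear of the stand (height (world z) of blank above 0.032 m and contact force between the fingers and blank above 0.5 N), for 0.2 s.
At the end, for the whole second after the job is handed in: Carriage within 1.5 mm of its stop; taller blank held by the fingers alone, still and upright (0.15 rad), its centre within 15 mm along the light, 6 mm across it and 12 mm in height of the sample point, clear faces within 0.18 rad of square to the light (value of joint carriage above 0.0435 m and x of blank_mid in the frame of light_path between -0.015 and 0.015 m and y of blank_mid in the frame of light_path between -0.006 and 0.006 m and z of blank_mid in the frame of light_path between -0.012 and 0.012 m and angle between the x axis of blank and the x axis of light_path, either way round below 0.18 rad and angle between blank's own z axis and vertical below 0.15 rad and contact force between the fingers and blank above 0.5 N and contact force between bench and blank below 0.1 N and linear speed of blank below 0.02 m/s and contact force between the fingers and blank_window below 1 N); the arm keeps its last pose, push and grip.
It fails at once if the fingers touch the clear faces of the taller blank (contact force between the fingers and blank_window above 1 N).
It fails at once if the short blank is taken or disturbed (distance of short_blank from where it was at the start of the episode above 0.015 m).
It fails at once if a bystander is moved more than 30 mm (distance of any of dish, dome, loupe, jar, screwdriver, blower from where it was at the start of the episode above 0.03 m).
It also fails if it takes over 70 s, if anything falls off the work surface, if the arm or the gripper's body presses on something with over 40 N, if the wrist force passes 120 N, or if a joint passes its speed limit or range.

## Working session

There is one attempt and no reset: what is moved stays moved. The work goes in short steps, Python scripts to look and compute and a tool call to move; the robot and the scene stay as the last step left them, time stands still between calls to the robot, and variables do not carry over. Pictures are saved under pics/ and viewed, at most 10 in all, crops included, and the job is handed in when it is done.

Besides the shell and the picture viewer there is one more tool, called after ">>>" as name([rows], argument=value, ...), one row to a line, values as JSON. send_rows: Moves the arm, as the interface text tells. Its arguments: {"type":"object","properties":{"plan":{"type":"array"}},"required":["plan"]}

```bash
mkdir -p pics; ls
cat > h.py <<'E'
import numpy as np,cv2
from station import robot
def ray(c,uv):
    i=robot.camera_info(c);K=np.array(i["camera_matrix"]);T=np.array(i["cam_to_world"])
    d=np.linalg.inv(K)@[uv[0],uv[1],1];d=T[:3,:3]@[d[0],-d[1],-d[2]]
    return T[:3,3],d
def atz(c,uv,z):
    o,d=ray(c,uv);return (o+d*(z-o[2])/d[2])
def proj(c,p):
    i=robot.camera_info(c);K=np.array(i["camera_matrix"]);T=np.array(i["cam_to_world"])
    q=T[:3,:3].T@(np.array(p)-T[:3,3]);q=K@[q[0],-q[1],-q[2]];return q[:2]/q[2]
def tri(u1,u2):
    (o1,d1),(o2,d2)=ray("top",u1),ray("side",u2)
    s=np.linalg.lstsq(np.c_[d1,-d2],o2-o1,rcond=None)[0]
    a,b=o1+d1*s[0],o2+d2*s[1];return (a+b)/2,np.linalg.norm(a-b)
E
python3 - <<'E'
from h import *
np.set_printoptions(precision=1,suppress=True)
a=[]
for c in("top","side"):
    im=robot.read_camera(c);cv2.imwrite(f"pics/{c}0.png",im[:,:,::-1]);i=robot.camera_info(c);print(c,i)
    for q in["bench","light_path","wheel_hub","crank_grip","blank","blank_mid","short_blank","stand","dish","dome","loupe","jar","screwdriver","blower"]:
        print(q,[(np.round(r["uv"],1),round(r["confidence"],2)) for r in robot.landmark_of(c,q)])
    big=cv2.resize(im,None,fx=1.5625,fy=1.5625,interpolation=cv2.INTER_CUBIC);cv2.imwrite(f"pics/{c}0b.png",big[:,:,::-1])
print(robot.get_state())
E
```

```text
pics
top {'camera_matrix': array([[489.9,   0. , 251.7],
       [  0. , 489.9, 190.6],
       [  0. ,   0. ,   1. ]]), 'cam_to_world': array([[   0. ,    1. ,   -0.1,  489.5],
       [  -1. ,    0. ,    0. ,  -77.1],
       [   0. ,    0.1,    1. , 1340.9],
       [   0. ,    0. ,    0. ,    1. ]])}
bench [(array([117.6, 181.1]), 0.63)]
light_path [(array([108.9, 181.4]), 0.77)]
wheel_hub [(array([191.8, 175.7]), 0.79)]
crank_grip [(array([184.2, 165.3]), 0.6)]
blank [(array([331.8, 185.3]), 0.6), (array([355.3, 192.5]), 0.42), (array([356.6, 222.5]), 0.41), (array([335.8, 237.3]), 0.38)]
blank_mid [(array([333. , 235.1]), 0.62), (array([382.9, 211.2]), 0.53), (array([356.3, 227. ]), 0.51)]
short_blank [(array([263.7, 189.2]), 0.56), (array([332.2, 186.6]), 0.43)]
stand [(array([340.5, 186.6]), 0.65), (array([270.8, 120.7]), 0.33)]
dish [(array([271.1, 121.7]), 0.85)]
dome [(array([186.4, 112. ]), 0.64)]
loupe [(array([264.1, 189.2]), 0.54), (array([353.4, 192.4]), 0.5)]
jar [(array([169.7, 265.6]), 0.57), (array([183. , 166.8]), 0.22)]
screwdriver [(array([253.5, 262.2]), 0.62)]
blo
[... 834 characters left out ...]
0.77)]
dome [(array([328.5, 171. ]), 0.62), (array([255. , 145.6]), 0.44), (array([313.3, 304.7]), 0.17)]
loupe [(array([258.5, 216.7]), 0.71)]
jar [(array([179.9, 172.8]), 0.51)]
screwdriver [(array([270.4, 143.2]), 0.69), (array([174.7, 217.2]), 0.66)]
blower [(array([312.3, 305.9]), 0.85)]
{'t': 1.5, 'joints': array([ 1.1,  0.5, -0. ,  1.5,  0. ,  1.1, -0.1]), 'qd': array([ 0., -0.,  0., -0.,  0., -0., -0.]), 'joint_torque': array([ -0. , -57.1,   1. , -25.2,  -0.1,   0. ,  -0. ]), 'tcp_pos': array([ 257.2, -596.9,  257.7]), 'tool_rot': array([-3.1, -0.6,  0. ]), 'force': array([-0.6, -0.3, -0.3]), 'torque': array([-0.1,  0. ,  0. ]), 'gripper_force': 0.0, 'grip_width': 88.66580863591433}
```

View pics/top0b.png

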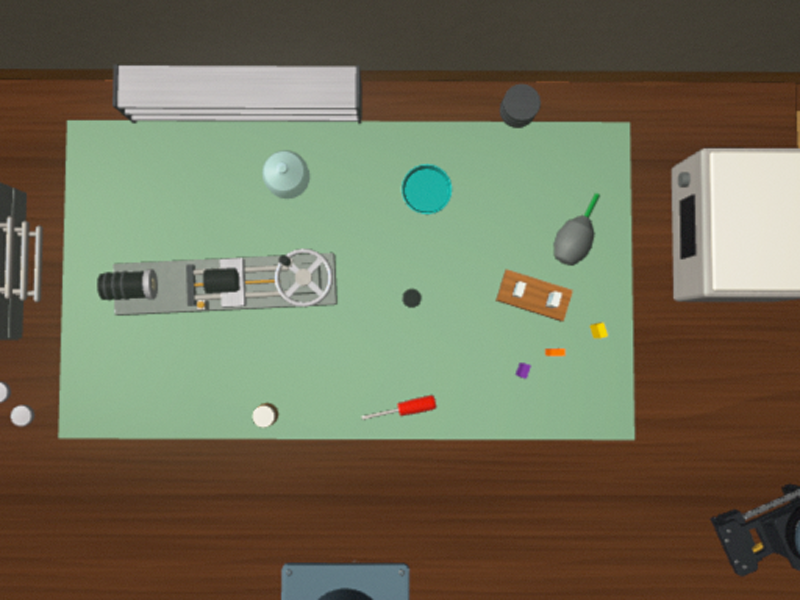

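View pics/side0b.png

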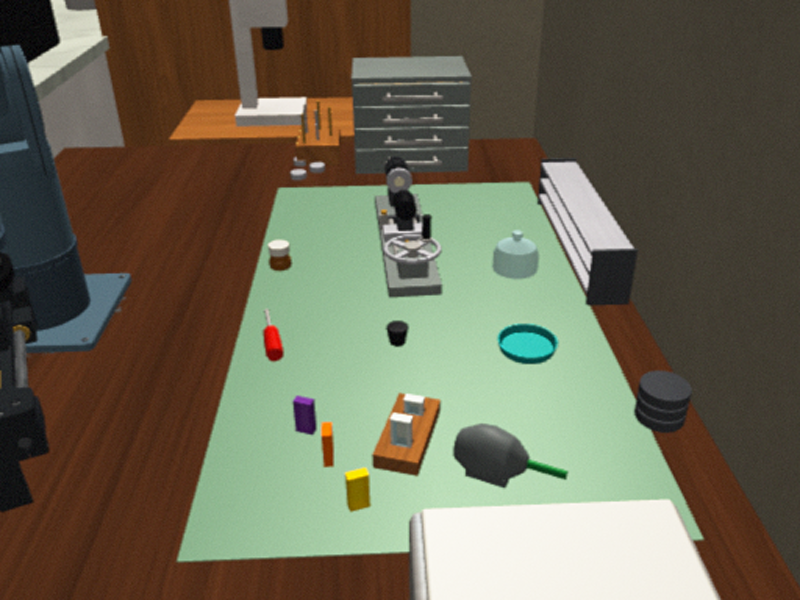

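Top view: the arm sits at the bottom, and the bench runs leftwards with its hub at native pixel (192,176). The crank is up-left of the hub, so the wheel is at about 3.9 rad. The stand is at (341,188).

Candidates for the tall blank, in native top-view pixels:
- White, right well: (355,191)
- White, left well: (332,185)
- Orange: (355,225)
- Purple: (335,237)
- Yellow: (383,211)

In the side view the white blank nearer that camera, at (256,275), looks taller. That is the one at top (355,191). Next I'll check it in a crop and refine the poses.

Run:
```python
from h import *
np.set_printoptions(precision=1,suppress=True)
from scipy.spatial.transform import Rotation as R
t=cv2.imread("pics/top0.png");s=cv2.imread("pics/side0.png")
a=cv2.resize(t[170:210,310:390],(640,320),interpolation=cv2.INTER_CUBIC)
b=cv2.resize(s[240:310,230:300],(320,320),interpolation=cv2.INTER_CUBIC)
c=cv2.resize(t[150:210,60:225],(770,280),interpolation=cv2.INTER_CUBIC)
o=np.zeros((600,800,3),np.uint8);o[:320,:440]=a[:,100:540];o[:320,460:780]=b;o[320:,:770]=c
cv2.imwrite("pics/crop1.png",o)
print("hub",tri((191.8,175.7),(264.7,147.4)),atz("top",(191.8,175.7),95))
print("lp",tri((108.9,181.4),(254.1,121.4)),atz("top",(108.9,181.4),85))
print("grip",atz("top",(184.2,165.3),95))
hsv=cv2.cvtColor(t,cv2.COLOR_BGR2HSV)
m=np.zeros(t.shape[:2],np.uint8);m[165:212,312:372]=1
green=cv2.inRange(hsv,(40,30,0),(85,255,255))
def rect(mask,z,n):
    cs,_=cv2.findContours(mask,cv2.RETR_EXTERNAL,cv2.CHAIN_APPROX_NONE)
    for k in sorted(cs,key=cv2.contourArea)[::-1][:2]:
        M=cv2.moments(k)
        if M["m00"]<4: continue
        p=np.array([atz("top",q[0],z)[:2] for q in k],np.float32)
        r=cv2.minAreaRect(p);print(n,r,atz("top",(M["m10"]/M["m00"],M["m01"]/M["m00"]),z))
wood=cv2.inRange(hsv,(5,100,40),(20,255,255))*m
rect(cv2.morphologyEx(cv2.bitwise_or(wood,cv2.inRange(hsv,(0,0,150),(180,60,255))*m),cv2.MORPH_CLOSE,np.ones((5,5))),22,"stand")
rect(cv2.inRange(hsv,(0,0,160),(180,70,255))*m,60,"white60")
for cam in("top",):
  for q in("bench","stand"):
    for r in robot.silhouettes(cam,q)[:2]: rect(r["region"].astype(np.uint8),20,q+str(r["confidence"]))
st=robot.get_state();print(R.from_rotvec(st["tool_rot"]).as_matrix())
```

```text
hub (array([597.6,  71.9,  97. ]), np.float64(1.0401839961640562)) [597.3  72.1  95. ]
lp (array([580.2, 287.7,  79. ]), np.float64(5.739544561197283)) [582.7 286.   85. ]
grip [623.8  91.8  95. ]
stand ((571.87060546875, -323.5080261230469), (124.39480590820312, 160.54055786132812), 0.19170410931110382) [ 570.4 -321.9   22. ]
white60 ((569.4978637695312, -316.3914794921875), (120.81073760986328, 155.8787384033203), 0.19170334935188293) [ 568.  -314.8   60. ]
bench0.9 ((586.4588623046875, 224.47579956054688), (101.64916229248047, 412.34100341796875), 4.9164137840271) [588.4 217.5  20. ]
stand0.87 ((570.1657104492188, -323.45843505859375), (124.01065063476562, 58.50815200805664), 73.04180908203125) [ 570.  -323.5   20. ]
[[ 0.9  0.4 -0. ]
 [ 0.4 -0.9 -0. ]
 [-0.   0.  -1. ]]
```

View pics/crop1.png

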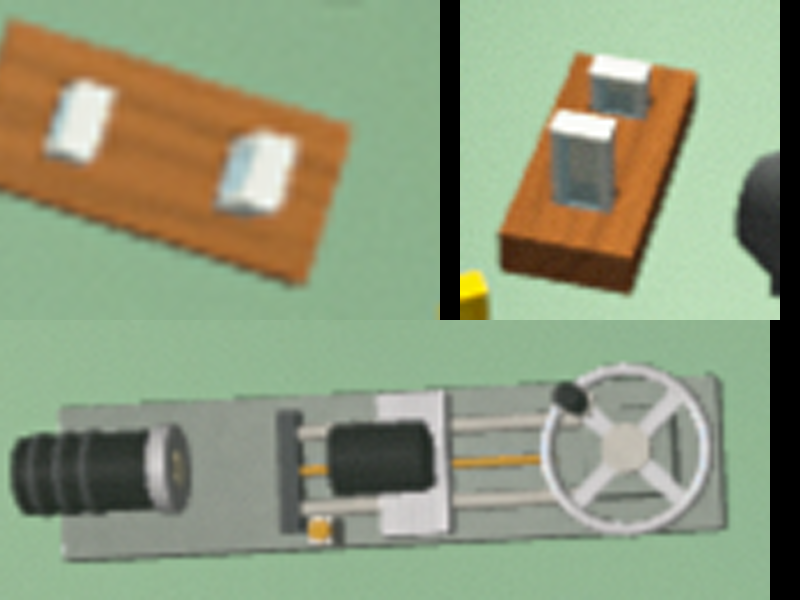

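The crop confirms it: the right-hand white block, at native top pixel (355.6,191.6), is clearly the taller one. The wheel handle is upper-left of the hub.

Run:
```python
from h import *
np.set_printoptions(precision=2,suppress=True)
n=lambda x,y:(60+x/4.667,150+(y-320)/4.667)
for nm,p,z in(("lo-l",(65,560),5),("lo-r",(725,527),5),("up-l",(60,407),20),("up-r",(715,375),20),("wheel rim",(626,447),65),("crank top",(571,398),112)):print(nm,atz("top",n(*p),z))
u=np.array([.2916,.9565]);c=np.array([570.2,-323.5]);print("tall from stand",c-30*u)
print("tall top",atz("top",(355.6,191.6),60),"short top",atz("top",(310+180/8,170+122/8),42))
sp=(230+583*0+ (585-460)*70/320,240+125*70/320);print("tall side",atz("side",sp,60), tri((355.6,191.6),sp))
st=robot.get_state()
from scipy.spatial.transform import Rotation as R
M=R.from_rotvec(st["tool_rot"]).as_matrix();print("tool y ang",np.degrees(np.arctan2(M[1,1],M[0,1])),st["tcp_pos"])
```

```text
lo-l [533.56 403.3    5.  ]
lo-r [554.18  18.17   5.  ]
up-l [621.75 402.9   20.  ]
up-r [641.77  23.56  20.  ]
wheel rim [595.91  69.61  65.  ]
crank top [618.41  94.14 112.  ]
tall from stand [ 561.45 -352.19]
tall top [ 560.01 -353.13   60.  ] short top [ 577.7 -295.7   42. ]
tall side [ 562.21 -354.77   60.  ] (array([ 561.17, -353.39,   58.75]), np.float64(2.17041733054123))
tool y ang -66.69208902584012 [ 257.17 -596.96  257.72]
```

>>> send_rows([
  [0.06,0.115,0,12,50],
  [0.12,0.23,0,24,50],
  [0.18,0.345,0,35,50],
  [0.24,0.46,0,47,50],
  [0.3,0.575,0,58,50],
  [0.366,0.692,-0.06,69.7,50],
  [0.366,0.692,-0.06,69.7,50],
  [0.366,0.692,-0.06,69.7,50],
  [0.366,0.692,-0.06,69.7,50],
  [0.366,0.692,-0.06,69.7,50],
  [0.366,0.692,-0.06,69.7,50],
  [0.366,0.692,-0.06,69.7,50],
  [0.366,0.692,-0.06,69.7,50],
  [0.366,0.692,-0.06,69.7,50],
  [0.366,0.692,-0.06,69.7,50],
  [0.366,0.692,-0.06,69.7,50],
  [0.366,0.692,-0.06,69.7,50],
  [0.366,0.692,-0.06,69.7,50],
  [0.366,0.692,-0.06,69.7,50],
  [0.366,0.692,-0.06,69.7,50],
])

```text
t: 3.6
tcp_pos: [623.1, 93.0, 197.9]
tool_rot: [2.165, 2.276, -0.001]
force: [-1.0, 0.1, -0.0]
grip_width: 44.2
gripper_force: 0.0
```

>>> send_rows([
  [0,0.001,-0.03,0,50],
  [0,0.001,-0.06,0,50],
  [0,0.001,-0.085,0,50],
  [0,0.001,-0.102,0,50],
  [0,0.001,-0.102,0,50],
  [0,0.001,-0.102,0,50],
  [0,0.001,-0.102,0,15],
  [0,0.001,-0.102,0,15],
  [0,0.001,-0.102,0,15],
  [0,0.001,-0.102,0,15],
  [0,0.001,-0.102,0,15],
  [0,0.001,-0.102,0,15],
  [0,0.001,-0.102,0,15],
])

```text
t: 4.9
tcp_pos: [623.1, 95.9, 96.2]
tool_rot: [2.162, 2.279, -0.001]
force: [-1.9, -0.7, 6.4]
grip_width: 14.8
gripper_force: 30.0
```

Run:
```python
from h import *
s=cv2.imread if 0 else None
im=robot.read_camera("side");cv2.imwrite("pics/side1.png",cv2.resize(im[90:210,200:330],(650,600),interpolation=cv2.INTER_CUBIC)[:,:,::-1])
```

```text
(no output)
```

View pics/side1.png

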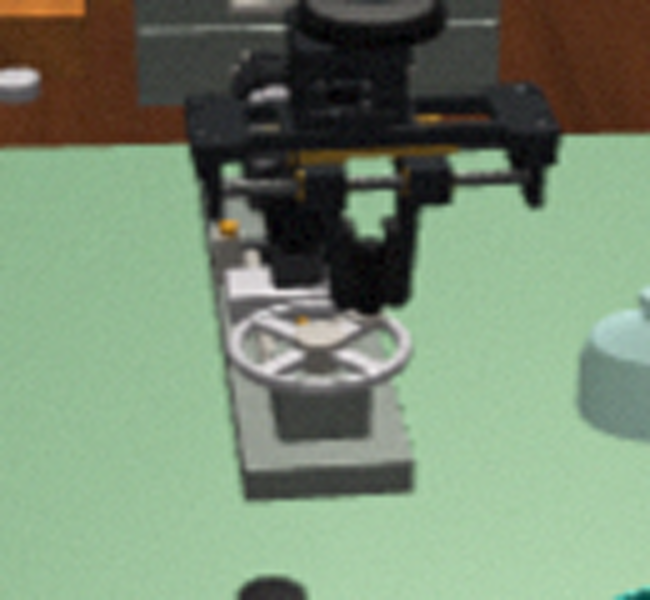

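The grip width stopped at 14.8 mm with 30 N, and the picture shows the fingers around the crank handle near crop (370,270). I'm starting to wind.

>>> send_rows([
  [0.002,-0.0026,0,0,15],
  [0.004,-0.0053,0,0,15],
  [0.0055,-0.008,0,0,15],
  [0.0069,-0.0112,0,0,15],
  [0.0088,-0.0176,0,0,15],
  [0.0096,-0.0241,0,0,15],
  [0.0092,-0.0308,0,0,15],
  [0.0092,-0.0308,0,0,15],
  [0.0092,-0.0308,0,0,15],
])

```text
t: 5.85
tcp_pos: [633.2, 63.3, 96.2]
tool_rot: [2.163, 2.276, -0.0]
force: [0.4, -0.5, 7.3]
grip_width: 14.9
gripper_force: 30.0
```

>>> send_rows([
  [-0.0015,-0.0064,0,0,15],
  [-0.0042,-0.0125,0,0,15],
  [-0.0078,-0.018,0,0,15],
  [-0.0124,-0.0228,0,0,15],
  [-0.0177,-0.0268,0,0,15],
  [-0.0236,-0.0297,0,0,15],
  [-0.03,-0.0316,0,0,15],
  [-0.0365,-0.0324,0,0,15],
  [-0.0432,-0.032,0,0,15],
  [-0.0432,-0.032,0,0,15],
  [-0.0432,-0.032,0,0,15],
])

```text
t: 6.95
tcp_pos: [588.7, 32.1, 96.1]
tool_rot: [2.163, 2.278, -0.002]
force: [-1.6, -0.2, 8.5]
grip_width: 15.1
gripper_force: 30.0
```

Run:
```python
from h import *
print(robot.get_state())
for k in range(3):
    robot.read_camera("top");print([(np.round(r["uv"],1),round(r["confidence"],2)) for q in("wheel_hub","crank_grip","carriage") for r in robot.landmark_of("top",q)])
```

```text
{'t': 6.95, 'joints': array([ 0.15628683,  0.68586654, -0.39344068,  1.78645856,  0.36847447,
        0.7429679 , -0.37989438]), 'qd': array([ 1.48909261e-04,  1.12692618e-03,  1.07247378e-03, -4.75891460e-03,
        4.15366888e-05,  1.65449442e-03,  1.34727466e-03]), 'joint_torque': array([ 2.34602066e-01, -5.16281104e+01, -4.57545295e+00, -1.62706733e+01,
        1.23372674e-01, -2.92740371e-01, -2.99810745e-03]), 'tcp_pos': array([588.72715409,  32.14542504,  96.10343011]), 'tool_rot': array([ 2.16291019e+00,  2.27799427e+00, -1.57374411e-03]), 'force': array([-1.57400925, -0.1778927 ,  8.54502855]), 'torque': array([0.00585259, 0.11202114, 0.03166661]), 'gripper_force': 29.999288711696863, 'grip_width': 15.137707518697344}Traceback (most recent call last):
  File "<stdin>", line 4, in <module>
ValueError: it knows: bench, blank, blank_mid, blank_window, blower, crank_grip, dish, dome, jar, light_path, loupe, screwdriver, short_blank, stand, wheel_hub
```

>>> send_rows([
  [-0.0064,0.0015,0,0,15],
  [-0.0125,0.0042,0,0,15],
  [-0.018,0.0078,0,0,15],
  [-0.0228,0.0124,0,0,15],
  [-0.0268,0.0177,0,0,15],
  [-0.0297,0.0236,0,0,15],
  [-0.0316,0.03,0,0,15],
  [-0.0324,0.0365,0,0,15],
  [-0.032,0.0432,0,0,15],
  [-0.032,0.0432,0,0,15],
  [-0.032,0.0432,0,0,15],
])

```text
t: 8.2
tcp_pos: [558.1, 75.9, 96.1]
tool_rot: [2.162, 2.277, 0.002]
force: [3.1, -0.2, 5.2]
grip_width: 15.1
gripper_force: 30.0
```

>>> send_rows([
  [0.0015,0.0064,0,0,15],
  [0.0042,0.0125,0,0,15],
  [0.0078,0.018,0,0,15],
  [0.0124,0.0228,0,0,15],
  [0.0177,0.0268,0,0,15],
  [0.0177,0.0268,0,0,15],
  [0.0177,0.0268,0,0,15],
])

```text
t: 8.9
tcp_pos: [575.6, 101.9, 96.1]
tool_rot: [2.162, 2.277, 0.0]
force: [2.1, -1.3, 7.4]
grip_width: 15.0
gripper_force: 30.0
```

Run:
```python
from h import *
im=robot.read_camera("top");cv2.imwrite("pics/top2.png",cv2.resize(im[150:210,60:225],(792,288),interpolation=cv2.INTER_CUBIC)[:,:,::-1])
```

```text
(no output)
```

View pics/top2.png

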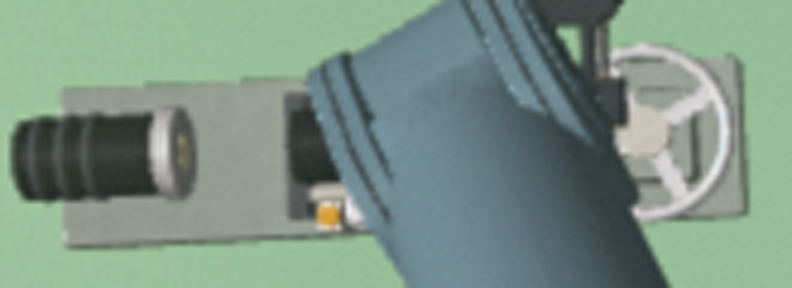

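The picture shows the receiver tube almost at the block near (300,140), although the arm hides most of it. I'm feeling for the stop in small steps.

>>> send_rows([
  [0.001,0.0006,0,0,15],
  [0.0023,0.0013,0,0,15],
  [0.0023,0.0013,0,0,15],
  [0.0023,0.0013,0,0,15],
])

```text
t: 9.35
tcp_pos: [577.4, 102.9, 96.1]
tool_rot: [2.163, 2.277, -0.002]
force: [0.8, -1.8, 8.9]
grip_width: 14.6
gripper_force: 30.0
```

>>> send_rows([
  [0.0012,0.0006,0,0,15],
  [0.0024,0.0011,0,0,15],
  [0.0024,0.0011,0,0,15],
  [0.0024,0.0011,0,0,15],
])

```text
t: 9.75
tcp_pos: [578.3, 103.4, 96.0]
tool_rot: [2.164, 2.278, -0.007]
force: [-4.3, -1.9, 13.4]
grip_width: 15.2
gripper_force: 30.0
```

>>> send_rows([
  [0.0015,0.0007,0,0,15],
  [0.003,0.0013,0,0,15],
  [0.003,0.0013,0,0,15],
  [0.003,0.0013,0,0,15],
])

```text
t: 10.15
tcp_pos: [578.7, 103.6, 95.9]
tool_rot: [-2.163, -2.276, 0.016]
force: [-13.4, -5.4, 23.1]
grip_width: 14.9
gripper_force: 30.0
```

>>> send_rows([
  [-0.003,-0.0013,0,0,15],
  [-0.0045,-0.002,0,0,15],
  [-0.0045,-0.002,0,0,15],
  [-0.0045,-0.002,0,0,45],
  [-0.0045,-0.002,0,0,45],
  [-0.0045,-0.002,0,0,45],
  [-0.0045,-0.002,0,0,45],
  [-0.0045,-0.002,0.04,0,45],
  [-0.0045,-0.002,0.08,0,45],
  [-0.0045,-0.002,0.1,0,45],
  [-0.0045,-0.002,0.1,0,45],
])

```text
t: 11.25
tcp_pos: [579.8, 105.5, 198.7]
tool_rot: [2.16, 2.277, 0.007]
force: [0.7, -0.3, -0.5]
grip_width: 39.7
gripper_force: 0.0
```

>>> send_rows([
  [-0.002,-0.045,0,-2,60],
  [-0.004,-0.09,0,-4,60],
  [-0.006,-0.14,0,-6,60],
  [-0.008,-0.19,0,-8,60],
  [-0.01,-0.24,0,-10,60],
  [-0.012,-0.29,0,-12,60],
  [-0.014,-0.34,0,-15,60],
  [-0.016,-0.38,0,-17,60],
  [-0.018,-0.42,0,-19,60],
  [-0.019,-0.4585,0,-20,60],
  [-0.019,-0.4585,0,-20,60],
  [-0.019,-0.4585,0,-20,60],
  [-0.019,-0.4585,0,-20,60],
  [-0.019,-0.4585,0,-20,60],
  [-0.019,-0.4585,0,-20,60],
])

```text
t: 12.75
tcp_pos: [559.5, -352.1, 195.7]
tool_rot: [-2.523, -1.871, -0.0]
force: [-0.0, 0.3, 0.0]
grip_width: 52.9
gripper_force: 0.0
```

Run:
```python
from h import *
im=robot.read_camera("top");a=cv2.resize(im[150:210,60:225],(792,288),interpolation=cv2.INTER_CUBIC)
im=robot.read_camera("side");b=cv2.resize(im[220:320,180:320],(420,300),interpolation=cv2.INTER_CUBIC)
o=np.zeros((595,792,3),np.uint8);o[:288]=a;o[290:590,:420]=b;cv2.imwrite("pics/c3.png",o[:,:,::-1])
from scipy.spatial.transform import Rotation as R
st=robot.get_state();M=R.from_rotvec(st["tool_rot"]).as_matrix();print(np.degrees(np.arctan2(M[1,1],M[0,1])),st["tcp_pos"],M[2])
for c in("top","side"):print(c,[(np.round(r["uv"],1),round(r["confidence"],2)) for r in robot.landmark_of(c,"blank_mid")])
```

```text
-16.922374923672596 [ 559.34340029 -352.80589919  195.81961602] [ 4.42756361e-05  7.45981614e-05 -9.99999996e-01]
top [(array([337.1, 236.1]), 0.5), (array([355.7, 193. ]), 0.4)]
side [(array([225.3, 312.8]), 0.89), (array([195.1, 267.5]), 0.76), (array([207.7, 286.6]), 0.67), (array([255.3, 277.1]), 0.6)]
```

View pics/c3.png

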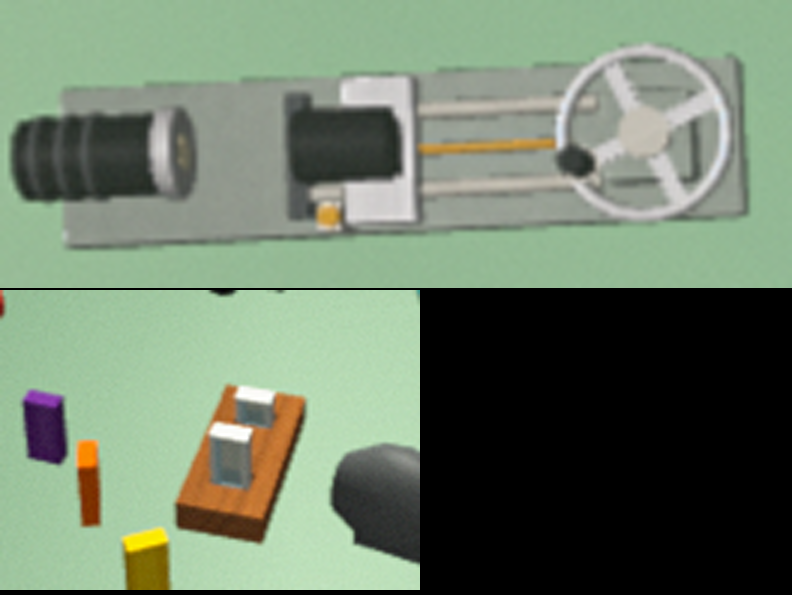

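The carriage foot is now against the gold stop at crop (330,210), and the handle sits at the 9 rad direction. The tall blank is upright in the near well at lower-crop (230,455), and the fingers are aligned above it. I'm descending and gripping.

>>> send_rows([
  [0.0015,0,-0.04,0,60],
  [0.0015,0,-0.08,0,60],
  [0.0015,0,-0.11,0,60],
  [0.0015,0,-0.13,0,60],
  [0.0015,0,-0.14,0,60],
  [0.0015,0,-0.149,0,60],
  [0.0015,0,-0.149,0,60],
  [0.0015,0,-0.149,0,60],
  [0.0015,0,-0.149,0,60],
])

```text
t: 13.85
tcp_pos: [561.3, -354.0, 47.9]
tool_rot: [2.524, 1.868, 0.001]
force: [-0.8, 0.1, 0.4]
grip_width: 52.8
gripper_force: 0.0
```

>>> send_rows([
  [0,0,0,0,45],
  [0,0,0,0,38],
  [0,0,0,0,32],
  [0,0,0,0,28],
  [0,0,0,0,22],
  [0,0,0,0,22],
  [0,0,0,0,22],
  [0,0,0,0,22],
  [0,0,0,0,22],
])

```text
t: 14.75
tcp_pos: [560.7, -353.6, 46.8]
tool_rot: [2.525, 1.869, 0.0]
force: [1.0, 0.3, 1.3]
grip_width: 23.7
gripper_force: 30.0
```

>>> send_rows([
  [0,0,0.004,0,22],
  [0,0,0.01,0,22],
  [0,0,0.018,0,22],
  [0,0,0.03,0,22],
  [0,0,0.05,0,22],
  [0,0,0.075,0,22],
  [0,0,0.1,0,22],
  [0,0,0.13,0,22],
  [0,0,0.15,0,22],
  [0,0,0.15,0,22],
  [0,0,0.15,0,22],
])

```text
t: 15.85
tcp_pos: [560.4, -353.5, 197.0]
tool_rot: [2.525, 1.869, 0.0]
force: [0.1, 0.4, -0.4]
grip_width: 23.9
gripper_force: 30.0
```

Run:
```python
from h import *
im=robot.read_camera("side");print(robot.get_state()["tcp_pos"],robot.get_state()["grip_width"])
cv2.imwrite("pics/s4.png",cv2.resize(im[170:320,180:330],(600,600),interpolation=cv2.INTER_CUBIC)[:,:,::-1])
```

```text
[ 559.90970477 -353.2873628   195.99428928] 23.677562528242778
```

View pics/s4.png

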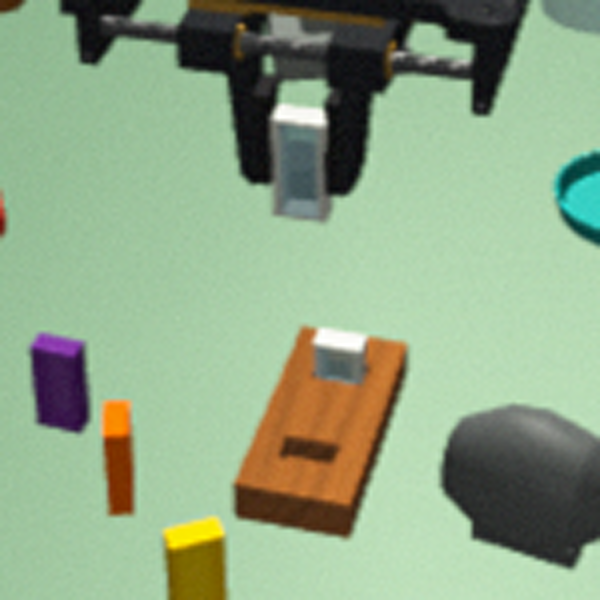

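The blank is lifted clear and upright at crop (300,160), gripped by its side faces. The short blank is still in place. Carrying it to the light path.

>>> send_rows([
  [0.001,0.02,0,1,22],
  [0.002,0.055,0,2,22],
  [0.004,0.095,0,3,22],
  [0.005,0.135,0,5,22],
  [0.006,0.175,0,6,22],
  [0.008,0.215,0,7,22],
  [0.01,0.255,0,8,22],
  [0.011,0.295,0,10,22],
  [0.013,0.335,0,11,22],
  [0.014,0.375,0,12,22],
  [0.016,0.415,0,13,22],
  [0.017,0.455,0,15,22],
  [0.019,0.495,0,16,22],
  [0.021,0.535,0,17,22],
  [0.022,0.575,0,18,22],
  [0.023,0.605,0,19,22],
  [0.024,0.628,0,20,22],
  [0.024,0.639,0,20,22],
  [0.024,0.639,0,20,22],
  [0.024,0.639,0,20,22],
])

```text
t: 17.9
tcp_pos: [584.2, 284.2, 196.1]
tool_rot: [2.163, 2.278, -0.003]
force: [0.4, 0.8, -0.5]
grip_width: 23.6
gripper_force: 30.0
```

Run:
```python
from h import *
from scipy.spatial.transform import Rotation as R
for k in range(4):
    robot.read_camera("side");st=robot.get_state();M=R.from_rotvec(st["tool_rot"]).as_matrix();print(np.degrees(np.arctan2(M[1,1],M[0,1])),st["tcp_pos"],st["grip_width"])
```

```text
2.9097969316192533 [584.63531762 283.58511959 196.25555448] 23.472483193366497
2.8874162014042413 [584.85021757 283.46170143 196.44921709] 23.984274365066387
2.881008332443571 [584.96242839 283.54947712 196.55156697] 24.06918305065274
2.8918305041175443 [584.98899435 283.82092691 196.68553589] 23.540043904202662
```

Descending into the gap slowly.

>>> send_rows([
  [0,0.002,-0.01,0,22],
  [-0.001,0.002,-0.025,0,22],
  [-0.001,0.002,-0.04,0,22],
  [-0.001,0.002,-0.055,0,22],
  [-0.001,0.002,-0.07,0,22],
  [-0.001,0.002,-0.083,0,22],
  [-0.001,0.002,-0.093,0,22],
  [-0.001,0.002,-0.1,0,22],
  [-0.001,0.002,-0.1,0,22],
  [-0.001,0.002,-0.1,0,22],
  [-0.001,0.002,-0.1,0,22],
])

```text
t: 19.2
tcp_pos: [584.0, 287.8, 97.5]
tool_rot: [2.162, 2.279, 0.002]
force: [-0.3, -0.9, -0.3]
grip_width: 23.7
gripper_force: 30.0
```

Run:
```python
from h import *
im=robot.read_camera("top");a=cv2.resize(im[140:220,60:220],(640,320),interpolation=cv2.INTER_CUBIC)
im=robot.read_camera("side");b=cv2.resize(im[80:200,180:340],(373,280),interpolation=cv2.INTER_CUBIC)
o=np.zeros((600,640,3),np.uint8);o[:320]=a;o[320:,:373]=b;cv2.imwrite("pics/c5.png",o[:,:,::-1])
for c in("top","side"):
  for q in("light_path","blank_mid","wheel_hub"):print(c,q,[(np.round(r["uv"],1),round(r["confidence"],2)) for r in robot.landmark_of(c,q)])
st=robot.get_state();print(st["tcp_pos"],st["force"],st["grip_width"],[proj(c,st["tcp_pos"]-[0,0,12]) for c in("top","side")])
```

```text
top light_path [(array([106.1, 181.2]), 0.6), (array([192.1, 175.3]), 0.49), (array([272.3, 121. ]), 0.37), (array([106.8, 180.5]), 0.28)]
top blank_mid [(array([108.4, 183.1]), 0.6), (array([381.6, 210.9]), 0.54), (array([336.8, 234.4]), 0.49), (array([354.2, 225.7]), 0.47)]
top wheel_hub [(array([192.9, 173. ]), 0.94), (array([272.1, 122. ]), 0.52)]
side light_path [(array([261.1, 118. ]), 0.87)]
side blank_mid [(array([228.3, 313.5]), 0.96), (array([255. , 122.4]), 0.62), (array([195.4, 270. ]), 0.52), (array([209. , 282.1]), 0.51)]
side wheel_hub [(array([263.3, 146.3]), 0.94), (array([254.5, 128.2]), 0.55)]
[583.66595026 287.42676379  96.86131177] [ 0.57970855  0.17207727 -0.16904252] 23.82009325764843 [array([108.37793316, 181.01662721]), array([256.16997219, 119.51304213])]
```

View pics/c5.png

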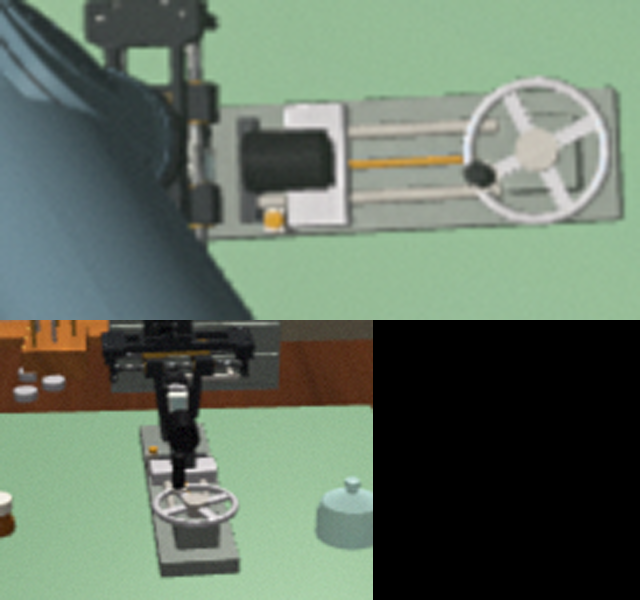

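The blank hangs between the lamp and the receiver, the carriage is at its stop and the wheel has not moved. One last check of the light axis, using the lamp disc at native (97.1,181.7) and the receiver tube at (131.9,179.8).

Run:
```python
from h import *
l=atz("top",(97.1,181.7),85);r=atz("top",(131.9,179.8),95);h=atz("top",(60+642/4.8,150+130/4.8),68)
print(l,r,h)
for a,b in((l,r),(l,h)):print(a+(b-a)*(286-a[1])/(b[1]-a[1]))
st=robot.get_state();print(st["tcp_pos"],np.abs(st["qd"]).max())
```

```text
[581.79388099 316.2875094   85.        ] [586.22638871 224.64953331  95.        ] [595.99045241  70.26921735  68.        ]
[583.25888082 286.          88.3051264 ]
[583.54163229 286.          82.90711635]
[583.66595026 287.42676379  96.86131177] 0.002008681295987216
```

```bash
python3 -c "
from station import robot
print(robot.finish_job())"
```

```text
the job is handed in; nothing more can be done
None
```

I handed the job in with the carriage wound to its stop and the taller blank held upright by its frosted faces at the light-path point, by my measurements within about 2 mm; the interface returned no verdict.

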